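# Release a docked ultrasonic probe and trap it on its ramp

### The job

Two spring docks stand on the inspection bench. On the one holding the probe with the round connector on top, press the steel release button with one finger so that the spring pops the probe out, and have the other finger waiting in the lane to trap it before it slides off the low open end of the ramp. Finish while still holding the probe stopped on the ramp with the finger; do not lift it, and leave the other dock and everything else on the bench alone.

Things in the scene. Friction and masses are not known exactly. Their poses are not given: they have to be found in the camera images.
- release (a joint): travel of the release button of the dock that holds the wanted probe: 0 = up, 0.009 m = fully down; pressing takes 3 to 5 N with no return spring, so it stays down. The gate lets the probe go after about 4 to 6 mm of travel
- button_top (a point): centre of the flat top of that release button: a bare steel disc 28 mm across, on a grey 34 mm square housing. Up, its top is 53 mm above the table; pressed fully down 44 mm (2 mm above its housing). It is pressed straight down
- ramp: wanted dock's sloping steel lane, very slippery. Origin: lane floor centre line level with the button, 32 mm above the table; button centre 54 mm to its +y. x up the slope (15 degrees), y level across, z square to the floor. Floor runs x = -0.070 (low open end) to 0.130, 48 mm wide between edges 4 mm high (18 mm cheeks above x = 0.036). A fingertip at the pressed button's height is 12 mm above the floor here
- lane_end (a point): middle of the floor at the low open end of that lane, 14 mm above the table: the probe, let go, slides off here in well under a second
- gate (a point): top middle of the gate, a 5 mm high bar across that lane against the lower face of the docked probe, 30 mm wide; the button sinks it into the floor. A spring ejector behind the probe then pushes it down the slope (about 2 N, 14 mm stroke)
- probe: the wanted probe: a plain aluminium block, 50 long (its x, along the lane) x 44 wide x 28 mm high, with ONE round connector 20 mm across and 10 mm tall (and a small pin) on top; about 0.25 kg. Origin: centre of its underside, z square to it. Docked, it lies at x = 0.070 of the ramp frame, its lower face at x = 0.045
- spare_release (a joint): travel of the other dock's release button (same construction), 0 = up; to be left alone
- spare_probe: the other probe, in the other, identical dock: same block, but its top is flat with two small screw heads at one end instead of the round connector; origin at the centre of its underside. To be left alone
- couplant: bystander: white plastic couplant bottle, 60 mm across, 170 mm tall, standing; origin at its underside; to be left alone
- gel_jar: bystander: clear jar with a white cap, 68 mm across, 70 mm tall, standing; origin at its underside; to be left alone
- step_block: bystander: steel staircase block, 112 x 32 mm, four steps 8 to 32 mm high; origin at its underside; to be left alone
- cal_disc: bystander: steel disc lying flat, 44 mm across, 20 mm high; origin at its underside; to be left alone
- wedge: bystander: small amber plastic stepped wedge, 34 x 24 x 22 mm; origin at its underside; to be left alone
- screwdriver: bystander: black-handled screwdriver lying on the table; origin at its underside; to be left alone
- steel_rule: bystander: steel rule 150 x 25 x 4 mm lying flat; origin at its underside; to be left alone

How it is judged:
By the outcome, as a careful person would: the job done as asked, in the order asked, and still so for the second after the job is handed in, while the arm keeps its last pose, push and grip.
It also fails if it takes over 32 s, if anything falls off the work surface, if the arm or the gripper's body presses on something with over 40 N, if the wrist force passes 120 N, or if a joint passes its speed limit or range.

### The arm

A 7-joint arm with a two-finger parallel gripper is mounted at the origin on the work surface. World frame = base frame: x ahead of the robot, y to its left, z up, the work surface at z = 0. Lengths are in m, angles in rad, forces in N, time in s.
With the tool pointing down it reaches from about 0.4 to 0.875 m from the base axis. Payload 6.5 kg.
Tool frame: the origin (TCP) lies at the very end of the fingers, on their centre line; the grasp point (between the pads) lies 19 mm behind it; z points along the fingers, y is the direction in which the jaws open and shut (so a half turn about z gives the same grasp; the last joint's range is limited). The gripper opens to 88 mm and grips with 3 to 60 N. Pads are 18 mm wide; open, the fingers measure 123 mm over their backs; the gripper's body (75 mm by 187 mm) begins 45 mm behind the grasp point.
Start: joints at [1.122, 0.536, -0.004, 1.538, 0.003, 1.067, -0.071], TCP at [0.243, -0.603, 0.239] pointing down, gripper open.
Joint ranges: [-2.7, 2.7], [-0.37, 2.16], [-1.27, 1.26], [0.24, 2.4], [-1.31, 4.45], [0.19, 1.91], [-2.76, 2.76]. Speed limits (rad/s): [2.39, 2.39, 3.14, 3.14, 3.14, 3.14, 3.14].

### API

Orientations are given as a unit quaternion [w, x, y, z].
In Python, from cell import robot, imaging gives the robot as it stands.
- The arm moves only by the shell command python3 -m inch 'ROWS'. ROWS is JSON, a list of rows, each an object of numbers: "tx", "ty", "tz": the shift along the tool's x, y, z in m; "rx", "ry", "rz": the turn, a rotation vector about the tool's x, y, z in rad; "jaw": the opening in per cent of the stroke, from 0 (shut) to 100 (fully open). In form: [{"tx": .., "ty": .., "tz": .., "rx": .., "ry": .., "rz": .., "jaw": ..}, ...]. A call has 1 to 12 rows; each row is the pose to reach, as a shift and turn from the pose commanded when the call began, along the tool's axes at that moment; what a row does not reach only later rows make up. A row lasts 1/10 s, in which the tool goes at most 50 mm and 8.59 degrees, less where a joint would pass 70% of its speed; a pose out of reach is approached as far as the arm can. A call with a gripper value outside its range is refused whole. The fingers move at their own pace and stop on an object; the grip force is fixed at half the most. Time passes only in rows, so rows that repeat a pose let the fingers close. It gives the time, the measured TCP pose, the force and the opening at its end, in the units of the state.
- robot.state(): the state, without advancing time (a new reading comes with each control period).
- imaging.camera(name): name is "scene" or "top" or "wrist"; returns a dict with "img" (400x640x3 uint8, red, green, blue), "z_map" (400x640 float32, m along the optical axis (not along the pixel's ray), 0 where there is no reading), "fx", "fy", "cx", "cy" (pixels), "position" and "orientation" of the camera in the world; the wrist camera has in their place "mount" (4x4, takes a point from camera to tool coordinates, whose origin is the TCP and whose axes are the flange's). Camera axes: x right, y up, looking along -z (the intrinsics and any distortion apply to the point x, -y, -z); pixel columns grow to the right and rows downward; lengths in m; the calibration is good to about 2 mm. The wrist camera is an equidistant fisheye: a pixel r from the principal point sees the ray r / f radians off the axis. A picture is of the moment at which its call begins: read the wrist's pose just before it.
- robot.job_done(): hands the job in, once; it reports no verdict.
The state is a dict: "clock": time; "qpos": joint angles; "joint_vel": joint speeds; "effort": joint torques, N m; "position": TCP position; "orientation": TCP orientation; "wrist_force": force on the tool from outside, world axes, zero at the start; "wrist_torque": the same for the moment, N m; "gripper_width": finger opening in m.
Only numpy, scipy, OpenCV 4.12 (cv2) and the standard library are available. Lean on these libraries where they do the work, as an engineer would, in place of code of your own. Each camera call takes 0.05 s, during which the arm holds its last target.

## Working session

There is one attempt and no reset: what is moved stays moved. The work goes in short steps, Python scripts to look and compute and a shell command to move; the robot and the scene stay as the last step left them, time stands still between calls to the robot, and variables do not carry over. Pictures are saved under pics/ and viewed, and the job is handed in when it is done.

```bash
ls; mkdir -p pics; cat > h.py <<'E'
import numpy as np, cv2
from scipy.spatial.transform import Rotation as R
from cell import robot, imaging
def q2m(q): return R.from_quat([q[1],q[2],q[3],q[0]]).as_matrix()
def pix2w(c,u,v,z=None):
    if z is None: z=float(np.median(c['z_map'][int(v)-1:int(v)+2,int(u)-1:int(u)+2]))
    p=np.array([(u-c['cx'])/c['fx']*z,-(v-c['cy'])/c['fy']*z,-z])
    return q2m(c['orientation'])@p+np.array(c['position'])
E
python3 - <<'E'
from h import *
import pickle
print(robot.state())
for n in ("scene","top","wrist"):
    c=imaging.camera(n); pickle.dump(c,open(f'pics/{n}0.pkl','wb'))
    cv2.imwrite(f'pics/{n}0.png',c['img'][:,:,::-1])
    print(n,{k:v for k,v in c.items() if k not in('img','z_map')})
E
```

```text
pics
{'clock': 0.0, 'qpos': array([ 1.12182035,  0.53720364, -0.00442873,  1.53884807,  0.00261251,
        1.06732606, -0.07117007]), 'joint_vel': array([-2.24506960e-04,  6.63188434e-05,  1.90313994e-03, -1.71061452e-03,
       -6.05446043e-05,  2.46091555e-04, -1.96384716e-04]), 'effort': array([-9.70604087e-04, -5.70983648e+01,  9.90293138e-01, -2.51596338e+01,
       -5.63751161e-02,  1.79978844e-02,  1.87971123e-04]), 'position': array([ 0.24251656, -0.60239622,  0.23782468]), 'orientation': array([-8.56626155e-04,  9.81731315e-01,  1.90270421e-01, -2.40502535e-04]), 'wrist_force': array([ 0.6617181 , -0.25812044, -0.07033004]), 'wrist_torque': array([ 0.07186786,  0.0147191 , -0.07182657]), 'gripper_width': 0.08802689773212874}
scene {'fx': 376.3978684911957, 'fy': 376.3978684911957, 'cx': 320.00553106638165, 'cy': 200.21157053571184, 'position': array([ 1.09962424, -0.63804751,  0.60047889]), 'orientation': array([0.83365606, 0.44918621, 0.1479001 , 0.28526282])}
top {'fx': 454.3901141343709, 'fy': 454.3901141343709, 'cx': 316.30035759150246, 'cy': 200.90035847985317, 'position': array([0.3582833 , 0.03753166, 1.17165696]), 'orientation': array([-0.69380183, -0.07475119,  0.08180402,  0.71158933])}
wrist {'fx': 309.70691628693146, 'fy': 309.70691628693146, 'cx': 323.4212362576592, 'cy': 200.70850381165758, 'mount': array([[ 6.56340726e-05,  9.64093129e-01,  2.65564369e-01,
         6.85478452e-02],
       [ 9.99999807e-01,  1.00580798e-04, -6.12293420e-04,
         9.43294692e-04],
       [-6.17018555e-04,  2.65564358e-01, -9.64092937e-01,
        -1.46702452e-01],
       [ 0.00000000e+00,  0.00000000e+00,  0.00000000e+00,
         1.00000000e+00]])}
```

View pics/top0.png

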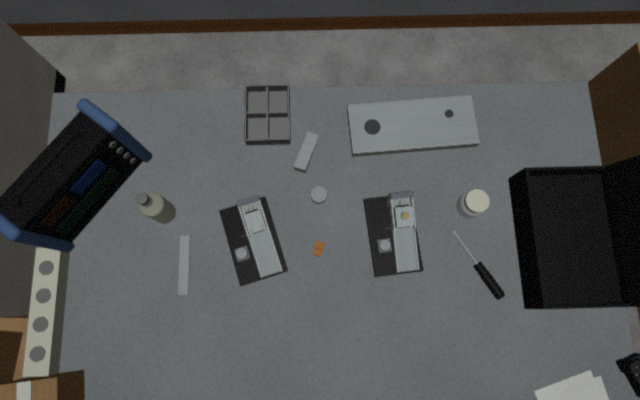

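View pics/scene0.png

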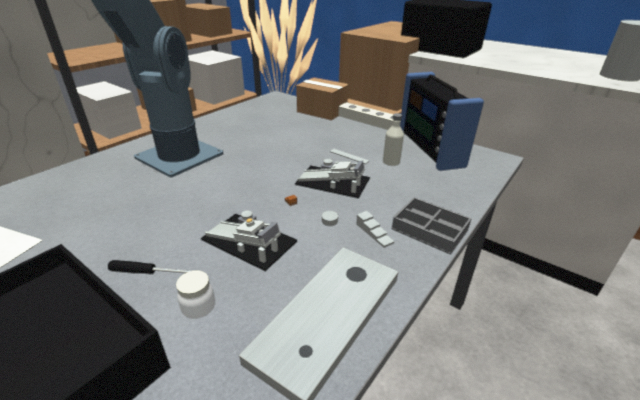

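View pics/wrist0.png

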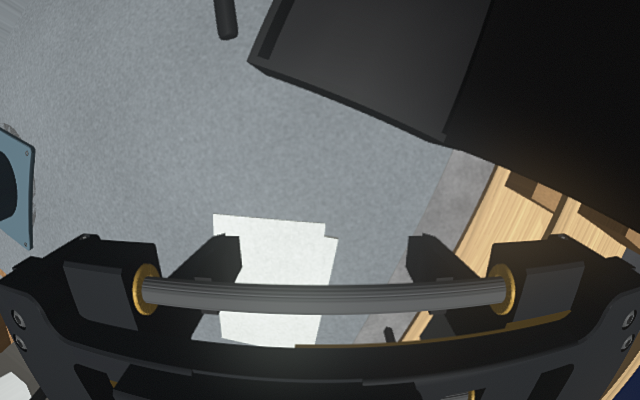

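The top view shows two docks. The right one, at about (395,235), has a round tan connector at (405,216). The left one, at (253,240), has a flat-topped probe. I'll enlarge both.

```bash
python3 - <<'E'
from h import *
import pickle
c=pickle.load(open('pics/top0.pkl','rb'))
a=c['img'][180:290,345:445,::-1]; b=c['img'][180:290,205:305,::-1]
cv2.imwrite('pics/crop0.png',cv2.resize(np.hstack([a,b]),None,fx=4,fy=4,interpolation=cv2.INTER_CUBIC))
s=pickle.load(open('pics/scene0.pkl','rb'))
cv2.imwrite('pics/crop1.png',cv2.resize(s['img'][140:280,190:390,::-1],None,fx=4,fy=4,interpolation=cv2.INTER_CUBIC))
for u,v in [(385,245),(390,215),(405,216),(404,240),(405,270),(350,330)]:
    print(u,v,pix2w(c,u,v))
E
```

```text
385 245 [ 0.49440283 -0.14370447  0.05433649]
390 215 [ 0.57694873 -0.16779212  0.01452102]
405 216 [ 0.55886366 -0.19014787  0.0924461 ]
404 240 [ 0.50777452 -0.19487561  0.03800985]
405 270 [ 0.43456494 -0.19668554  0.01601008]
350 330 [ 0.29174401 -0.05258513  0.00366299]
```

View pics/crop0.png

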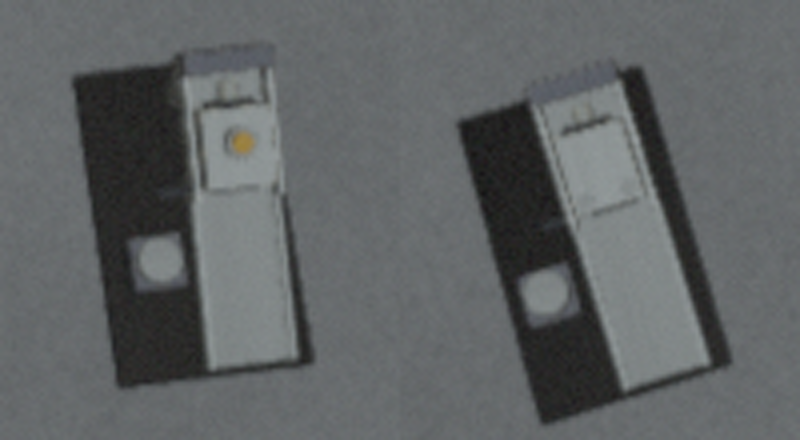

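View pics/crop1.png

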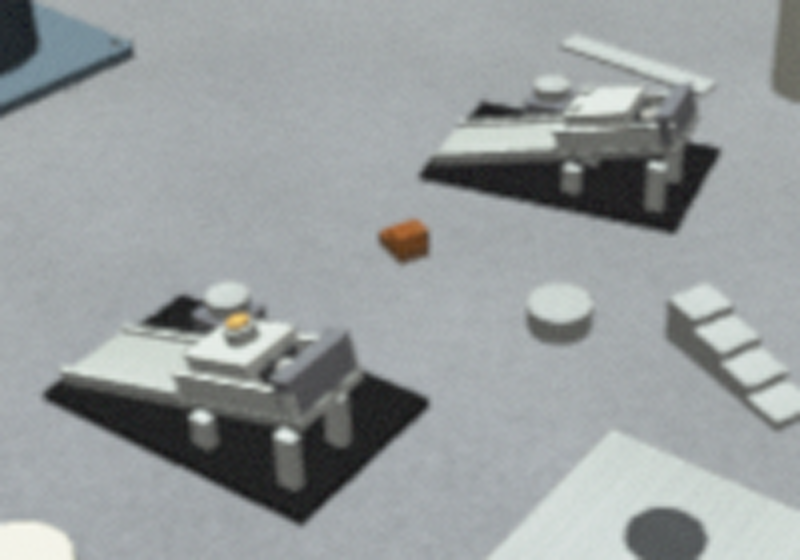

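```bash
python3 - <<'E'
from h import *
import pickle
c=pickle.load(open('pics/top0.pkl','rb'))
Rm=q2m(c['orientation']);o=np.array(c['position'])
def at(cu,cv_,z):
    u=345+(cu+.5)/4-.5;v=180+(cv_+.5)/4-.5
    d=Rm@np.array([(u-c['cx'])/c['fx'],-(v-c['cy'])/c['fy'],-1]);return o+d*(z-o[2])/d[2]
b=at(161,259,.053);print('button',b)
le=at(253,364,.014);print('lane_end',le)
A=at(207,370,.018);B=at(192,192,.045);print('left edge',A,B,np.degrees(np.arctan2(*(B-A)[1::-1])))
A=at(120,386,0.003);B=at(76,76,.003);print('plate left',np.degrees(np.arctan2(*(B-A)[1::-1])))
A=at(120,386,0.003);B=at(313,362,.003);print('plate low',np.degrees(np.arctan2(*(A-B)[1::-1]))-90)
cn=at(240,142,.089);print('conn',cn)
# from button & lane_end: ramp: button-lane_end in ramp frame =(0.0676,0.054)
e=(b-le)[:2]; print(np.linalg.norm(e),np.hypot(.0676,.054),np.degrees(np.arctan2(e[1],e[0])-np.arctan2(.054,.0676)))
# box height max
for u,v in [(515,180),(525,240),(530,305),(610,170)]: print(pix2w(c,u,v))
E
```

```text
button [ 0.49612228 -0.14370399  0.053     ]
lane_end [ 0.43294757 -0.20426061  0.014     ]
left edge [ 0.42969642 -0.17418296  0.018     ] [ 0.53878416 -0.16698657  0.045     ] 3.7742646198742347
plate left 5.091604408473867
plate low 5.5029859701699735
conn [ 0.56168623 -0.1901125   0.089     ]
0.08751084476938895 0.0865202866384526 5.169391975460256
[ 0.65494327 -0.49050673  0.04491017]
[ 0.49808825 -0.49213611  0.05417222]
[ 0.3407677  -0.49198165  0.03739574]
[ 0.65706127 -0.69509794  0.1113211 ]
```

```bash
cat >> h.py <<'E'
def togo(p,yaw,s=None):
    s=s or robot.state(); M=q2m(s['orientation']); d=M.T@(np.array(p)-s['position'])
    y=np.radians(yaw); T=np.array([[np.cos(y),np.sin(y),0],[np.sin(y),-np.cos(y),0],[0,0,-1]])
    return d, R.from_matrix(M.T@T).as_rotvec()
E
python3 -c "
from h import *
print(togo([.4986,-.1706,.2],5.2))"
```

```text
(array([ 0.39882174, -0.30498686,  0.03839949]), array([-0.00127365,  0.00029278,  0.29212286]))
```

```bash
python3 -m inch '[{"tx":0.036,"ty":-0.028,"tz":0.0,"rz":0.05,"jaw":41},{"tx":0.072,"ty":-0.055,"rz":0.1,"jaw":41},{"tx":0.108,"ty":-0.083,"rz":0.15,"jaw":41},{"tx":0.145,"ty":-0.111,"rz":0.2,"jaw":41},{"tx":0.181,"ty":-0.139,"rz":0.25,"jaw":41},{"tx":0.217,"ty":-0.166,"rz":0.29,"jaw":41},{"tx":0.254,"ty":-0.194,"rz":0.29,"jaw":41},{"tx":0.29,"ty":-0.222,"rz":0.29,"jaw":41},{"tx":0.326,"ty":-0.25,"tz":0.01,"rz":0.29,"jaw":41},{"tx":0.363,"ty":-0.277,"tz":0.02,"rz":0.29,"jaw":41},{"tx":0.399,"ty":-0.305,"tz":0.038,"rz":0.292,"jaw":41},{"tx":0.399,"ty":-0.305,"tz":0.038,"rz":0.292,"jaw":41}]'
python3 - <<'E'
from h import *
import pickle
s=robot.state();print(s['clock'],s['position'],s['wrist_force'],s['gripper_width'],togo([.4986,-.1706,.2],5.2,s))
c=imaging.camera('wrist');pickle.dump((s,c),open('pics/w1.pkl','wb'));cv2.imwrite('pics/w1.png',c['img'][:,:,::-1])
E
```

```text
0.15 [ 0.24261926 -0.60254529  0.23804501] [ 0.03677474 -0.4820245   0.0373925 ] 0.08853088054409775 (array([ 0.39882174, -0.30498686,  0.03839949]), array([-0.00127365,  0.00029278,  0.29212286]))invalid input
```

View pics/w1.png

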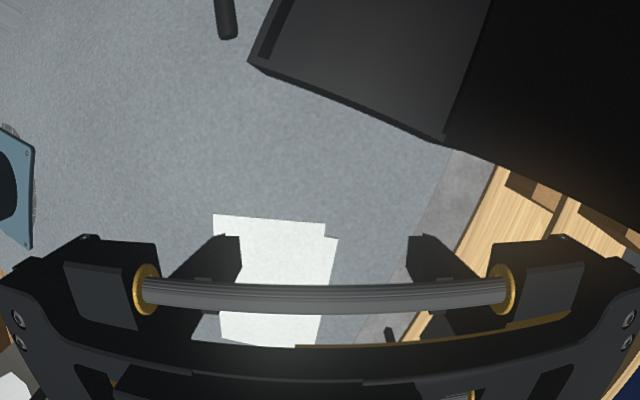

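The call was refused and the arm didn't move. I suspect every row needs all seven keys.

```bash
python3 -m inch '[{"tx":0.036,"ty":-0.028,"tz":0.0,"rx":0,"ry":0,"rz":0.05,"jaw":41},{"tx":0.072,"ty":-0.055,"tz":0,"rx":0,"ry":0,"rz":0.1,"jaw":41},{"tx":0.108,"ty":-0.083,"tz":0,"rx":0,"ry":0,"rz":0.15,"jaw":41},{"tx":0.145,"ty":-0.111,"tz":0,"rx":0,"ry":0,"rz":0.2,"jaw":41},{"tx":0.181,"ty":-0.139,"tz":0,"rx":0,"ry":0,"rz":0.25,"jaw":41},{"tx":0.217,"ty":-0.166,"tz":0,"rx":0,"ry":0,"rz":0.29,"jaw":41},{"tx":0.254,"ty":-0.194,"tz":0,"rx":0,"ry":0,"rz":0.29,"jaw":41},{"tx":0.29,"ty":-0.222,"tz":0,"rx":0,"ry":0,"rz":0.29,"jaw":41},{"tx":0.326,"ty":-0.25,"tz":0.01,"rx":0,"ry":0,"rz":0.29,"jaw":41},{"tx":0.363,"ty":-0.277,"tz":0.02,"rx":0,"ry":0,"rz":0.29,"jaw":41},{"tx":0.399,"ty":-0.305,"tz":0.038,"rx":0,"ry":0,"rz":0.292,"jaw":41},{"tx":0.399,"ty":-0.305,"tz":0.038,"rx":0,"ry":0,"rz":0.292,"jaw":41}]'
python3 - <<'E'
from h import *
import pickle
s=robot.state();print(s['clock'],s['position'],s['wrist_force'],s['gripper_width'],togo([.4986,-.1706,.2],5.2,s))
c=imaging.camera('wrist');pickle.dump((s,c),open('pics/w1.pkl','wb'));cv2.imwrite('pics/w1.png',c['img'][:,:,::-1])
E
```

```text
clock: 1.4
position: [0.5009, -0.1634, 0.1989]
orientation: [-0.002, 0.999, 0.051, -0.001]
wrist_force: [-0.4, -0.2, 0.3]
gripper_width: 0.0361
1.4 [ 0.50085421 -0.16338664  0.19887146] [-0.41114179 -0.23651639  0.32892346] 0.03608925497011431 (array([-0.00297234,  0.0069437 , -0.00115665]), array([-0.00444156,  0.00095962,  0.01042113]))
```

View pics/w1.png

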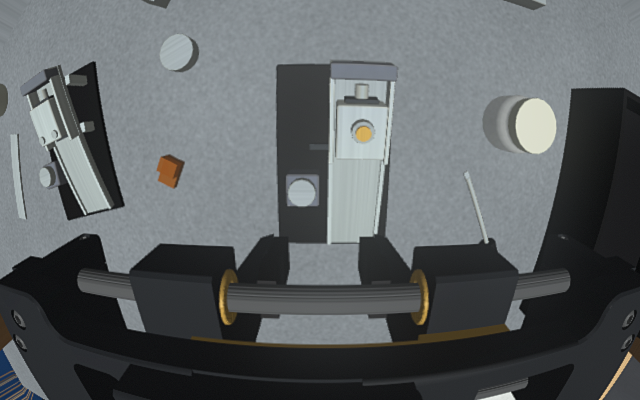

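The wrist view shows the button at (302,192), the lane at (330–385, 160–243) and the connector at (363,131). Next I'll measure with the wrist calibration.

```bash
cat >> h.py <<'E'
def wray(s,c,u,v):
    x=(u-c['cx'])/c['fx'];y=(v-c['cy'])/c['fy'];t=np.hypot(x,y);k=np.sin(t)/t
    d=np.array([k*x,-k*y,-np.cos(t)]);m=np.array(c['mount']);M=q2m(s['orientation'])
    return s['position']+M@m[:3,3],M@(m[:3,:3]@d)
def wat(s,c,u,v,z):
    o,d=wray(s,c,u,v);return o+d*(z-o[2])/d[2]
def tool2pix(s,c,p):
    m=np.array(c['mount']);q=m[:3,:3].T@(np.array(p)-m[:3,3]);x,y,z=q[0],-q[1],-q[2]
    t=np.arctan2(np.hypot(x,y),z);r=np.hypot(x,y);return c['cx']+c['fx']*t*x/r,c['cy']+c['fy']*t*y/r
E
python3 - <<'E'
from h import *
import pickle
s,c=pickle.load(open('pics/w1.pkl','rb'))
cv2.imwrite('pics/w1c.png',cv2.resize(c['img'][55:255,265:415,::-1],None,fx=4,fy=3,interpolation=cv2.INTER_CUBIC) if 0 else cv2.resize(c['img'][60:260,260:420,::-1],None,fx=3,fy=3,interpolation=cv2.INTER_CUBIC))
print(tool2pix(s,c,[0,-.027,0]),tool2pix(s,c,[0,.027,0]),tool2pix(s,c,[0.009,-.018,0]))
print(robot.state()['position'],robot.state()['joint_vel'].round(3))
E
```

```text
(np.float64(270.41295780069055), np.float64(252.8121178442098)) (np.float64(373.1759460893031), np.float64(252.85078806973638)) (np.float64(286.6211873996814), np.float64(237.20957905715886))
[ 0.49959032 -0.16728797  0.19961951] [ 0.056 -0.024  0.066 -0.005  0.016  0.014  0.023]
```

View pics/w1c.png

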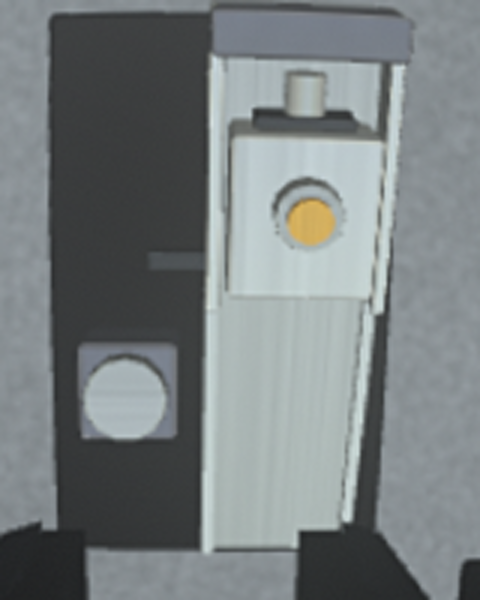

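```bash
python3 - <<'E'
from h import *
import pickle
s=robot.state();c=imaging.camera('wrist');pickle.dump((s,c),open('pics/w2.pkl','wb'))
print(s['position'],np.abs(s['joint_vel']).max(),robot.state()['position'])
cv2.imwrite('pics/w2c.png',cv2.resize(c['img'][60:260,260:420,::-1],None,fx=3,fy=3,interpolation=cv2.INTER_CUBIC))
E
```

```text
[ 0.49959032 -0.16728797  0.19961951] 0.06604220272264374 [ 0.49891671 -0.17008334  0.20023117]
```

View pics/w2c.png

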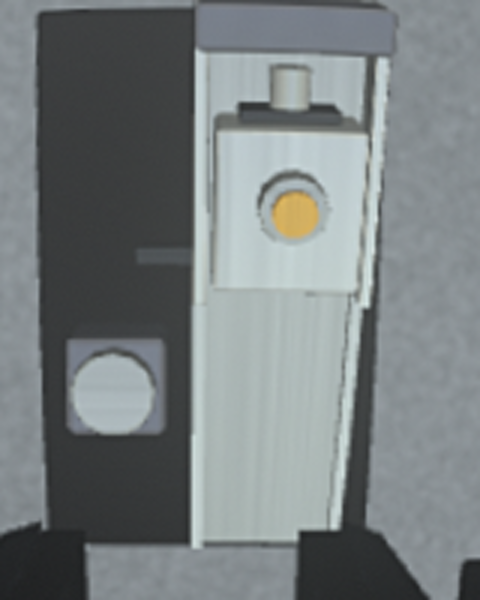

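```bash
python3 - <<'E'
from h import *
import pickle
s,c=pickle.load(open('pics/w2.pkl','rb'))
f=lambda a,b,z:wat(s,c,260+(a+.5)/3-.5,60+(b+.5)/3-.5,z)
print('button',f(112,393,.053)); L=f(112-43,393,.053);Rr=f(112+43,393,.053);print('dia',np.linalg.norm(L-Rr))
print('housing',f(115,387,.042))
A=f(197,547,.018);B=f(200,303,.046);print('left',A,B,np.degrees(np.arctan2(*(B-A)[1::-1])))
C=f(335,530,.018);D=f(364,306,.046);print('right',C,D,np.degrees(np.arctan2(*(D-C)[1::-1])),np.linalg.norm(A-C),np.linalg.norm(B-D))
print('conn',f(296,213,.089))
s=robot.state();print(s['position'],s['orientation'])
E
```

```text
button [ 0.49514616 -0.14245906  0.053     ]
dia 0.02815070400077031
housing [ 0.49457193 -0.14259142  0.042     ]
left [ 0.42911449 -0.17699035  0.018     ] [ 0.52626036 -0.16818706  0.046     ] 5.177957493286362
right [ 0.44095281 -0.22900192  0.018     ] [ 0.53098839 -0.22201268  0.046     ] 4.438828490328862 0.05334181487029514 0.05403286891525895
conn [ 0.56014127 -0.19110901  0.089     ]
[ 0.49891671 -0.17008334  0.20023117] [-1.73146927e-04  9.98910336e-01  4.66662758e-02 -6.07525546e-04]
```

```bash
python3 -c "
from h import *
print(togo([.4979,-.1699,.06],5.2))"
```

```text
(array([-0.00082725, -0.00022087,  0.14023236]), array([-0.00040106,  0.00119809,  0.00260936]))
```

```bash
python3 -m inch '[{"tx":-0.001,"ty":0,"tz":0.03,"rx":0,"ry":0.001,"rz":0.002,"jaw":41},{"tx":-0.001,"ty":0,"tz":0.065,"rx":0,"ry":0.001,"rz":0.002,"jaw":41},{"tx":-0.001,"ty":0,"tz":0.1,"rx":0,"ry":0.001,"rz":0.002,"jaw":41},{"tx":-0.001,"ty":0,"tz":0.122,"rx":0,"ry":0.001,"rz":0.002,"jaw":41},{"tx":-0.001,"ty":0,"tz":0.133,"rx":0,"ry":0.001,"rz":0.002,"jaw":41},{"tx":-0.001,"ty":0,"tz":0.138,"rx":0,"ry":0.001,"rz":0.002,"jaw":41},{"tx":-0.001,"ty":0,"tz":0.138,"rx":0,"ry":0.001,"rz":0.002,"jaw":41},{"tx":-0.001,"ty":0,"tz":0.138,"rx":0,"ry":0.001,"rz":0.002,"jaw":41}]'
python3 - <<'E'
from h import *
import pickle
s=robot.state();print(s['joint_vel'].round(3),togo([.4979,-.1699,.06],5.2,s))
c=imaging.camera('wrist');pickle.dump((s,c),open('pics/w3.pkl','wb'));cv2.imwrite('pics/w3c.png',cv2.resize(c['img'][60:340,200:440,::-1],None,fx=2,fy=2,interpolation=cv2.INTER_CUBIC))
c=imaging.camera('scene');cv2.imwrite('pics/s3c.png',cv2.resize(c['img'][140:290,170:330,::-1],None,fx=4,fy=4,interpolation=cv2.INTER_CUBIC))
c=imaging.camera('top');cv2.imwrite('pics/t3.png',cv2.resize(c['img'][160:300,330:470,::-1],None,fx=4,fy=4))
E
```

```text
clock: 2.3
position: [0.4987, -0.1717, 0.0638]
orientation: [0.0, 0.999, 0.044, 0.001]
wrist_force: [0.9, -0.5, 0.7]
gripper_width: 0.0363
[-0.002 -0.005 -0.002 -0.002 -0.    -0.001  0.001] (array([-0.00065789, -0.00189184,  0.00381142]), array([ 0.00088351, -0.00269601, -0.00251893]))
```

View pics/w3c.png

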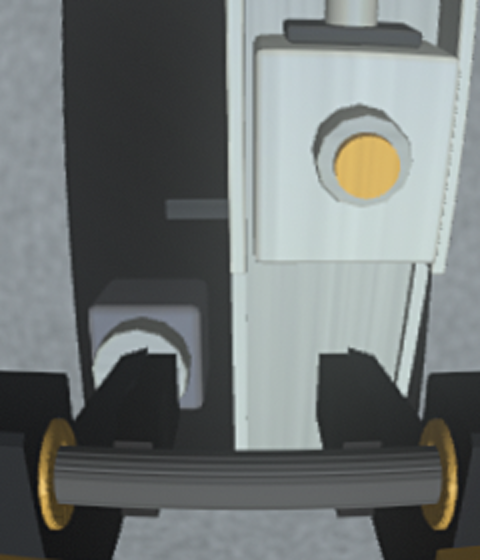

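View pics/s3c.png

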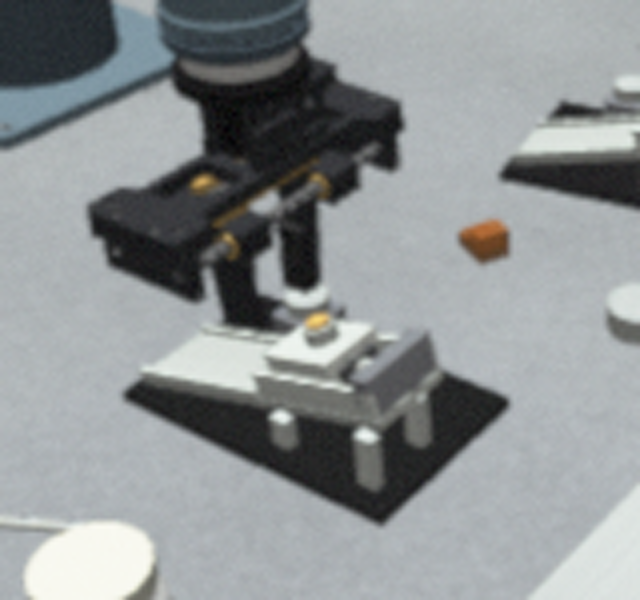

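The tips taper to about 9–10 mm at the ends, so I'll open slightly and shift a little towards the button to centre the finger on it.

```bash
python3 -m inch '[{"tx":0,"ty":-0.001,"tz":0.002,"rx":0,"ry":0,"rz":0,"jaw":48},{"tx":0,"ty":-0.001,"tz":0.004,"rx":0,"ry":0,"rz":0,"jaw":48},{"tx":0,"ty":-0.001,"tz":0.004,"rx":0,"ry":0,"rz":0,"jaw":48}]'
python3 - <<'E'
from h import *
import pickle
P=[]
s=robot.state();P.append(s['position'])
c=imaging.camera('wrist');P.append(robot.state()['position']);cv2.imwrite('pics/w4c.png',cv2.resize(c['img'][160:320,220:400,::-1],None,fx=3,fy=3,interpolation=cv2.INTER_CUBIC))
print(tool2pix(s,c,[.009,-.022,0]),tool2pix(s,c,[.009,-.0395,0]),tool2pix(s,c,[.009,-.032,0]))
for i in range(2): imaging.camera('top');P.append(robot.state()['position'])
print(np.array(P),togo([.4979,-.1699,.06],5.2))
E
```

```text
clock: 2.75
position: [0.4977, -0.1699, 0.0585]
orientation: [-0.0, 0.999, 0.045, 0.0]
wrist_force: [0.4, 1.2, 0.0]
gripper_width: 0.0424
(np.float64(278.92692541786374), np.float64(237.15540155073282)) (np.float64(245.9697832993205), np.float64(236.64761081682366)) (np.float64(259.9217770416161), np.float64(236.8968453931612))
[[ 0.49771261 -0.16992563  0.05849196]
 [ 0.49773399 -0.16992717  0.0585389 ]
 [ 0.4978159  -0.17004608  0.05863787]
 [ 0.49784705 -0.17007355  0.05865452]] (array([ 6.92773946e-05, -1.68160463e-04, -1.34542506e-03]), array([ 1.92382987e-06, -8.41889186e-04, -1.88358125e-03]))
```

View pics/w4c.png

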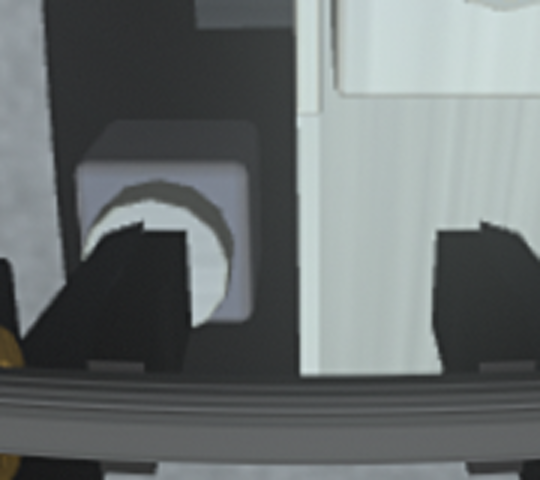

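Left finger is over the disc (disc cols 85–232 in the crop, tip about 100–187). The right finger stands mid-lane. Pressing now.

```bash
python3 -m inch '[{"tx":0,"ty":0,"tz":0.003,"rx":0,"ry":0,"rz":0,"jaw":48},{"tx":0,"ty":0,"tz":0.006,"rx":0,"ry":0,"rz":0,"jaw":48},{"tx":0,"ty":0,"tz":0.009,"rx":0,"ry":0,"rz":0,"jaw":48},{"tx":0,"ty":0,"tz":0.012,"rx":0,"ry":0,"rz":0,"jaw":48},{"tx":0,"ty":0,"tz":0.0145,"rx":0,"ry":0,"rz":0,"jaw":48},{"tx":0,"ty":0,"tz":0.0145,"rx":0,"ry":0,"rz":0,"jaw":48},{"tx":0,"ty":0,"tz":0.0145,"rx":0,"ry":0,"rz":0,"jaw":48},{"tx":0,"ty":0,"tz":0.0145,"rx":0,"ry":0,"rz":0,"jaw":48}]'
python3 - <<'E'
from h import *
c=imaging.camera('wrist');cv2.imwrite('pics/w5c.png',cv2.resize(c['img'][60:340,200:440,::-1],None,fx=2,fy=2,interpolation=cv2.INTER_CUBIC))
c=imaging.camera('scene');cv2.imwrite('pics/s5c.png',cv2.resize(c['img'][140:290,170:330,::-1],None,fx=4,fy=4,interpolation=cv2.INTER_CUBIC))
s=robot.state();print(s['position'],s['wrist_force'],s['gripper_width'])
E
```

```text
clock: 3.7
position: [0.498, -0.1701, 0.0444]
orientation: [0.0, 0.999, 0.044, 0.001]
wrist_force: [-1.0, 0.6, 5.5]
gripper_width: 0.0423
[ 0.49808866 -0.17011903  0.04438487] [-0.42936469  0.1520665   4.91777858] 0.04234469942620472
```

View pics/w5c.png

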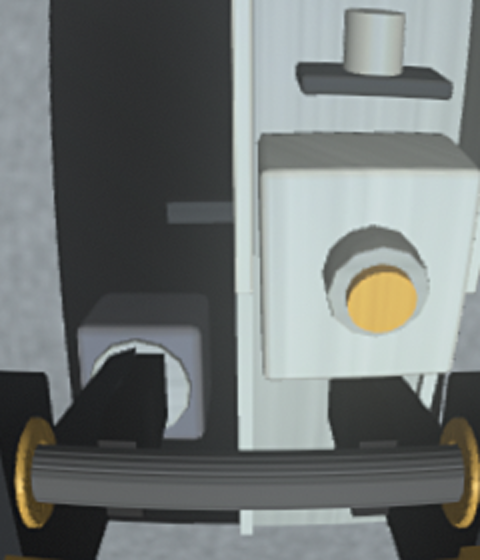

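View pics/s5c.png

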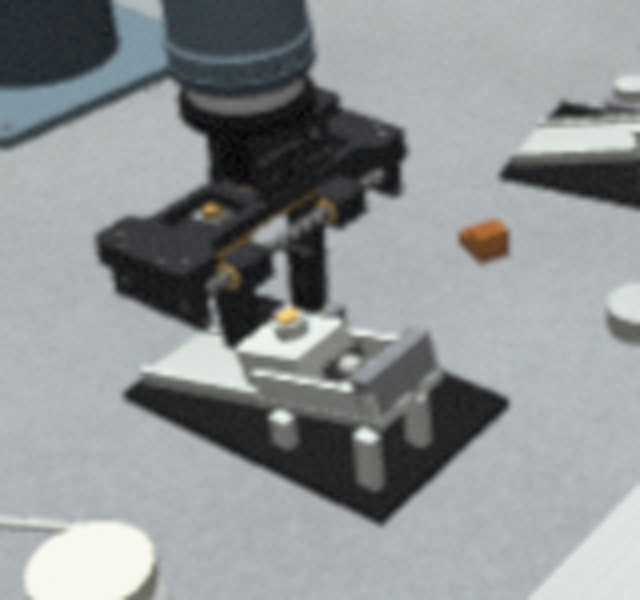

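The probe has slid down and its lower face rests against the lane finger. I'll hold for half a second and compare before handing in.

```bash
python3 -m inch '[{"tx":0,"ty":0,"tz":0.0,"rx":0,"ry":0,"rz":0,"jaw":48},{"tx":0,"ty":0,"tz":0,"rx":0,"ry":0,"rz":0,"jaw":48},{"tx":0,"ty":0,"tz":0,"rx":0,"ry":0,"rz":0,"jaw":48},{"tx":0,"ty":0,"tz":0,"rx":0,"ry":0,"rz":0,"jaw":48},{"tx":0,"ty":0,"tz":0,"rx":0,"ry":0,"rz":0,"jaw":48}]'
python3 - <<'E'
from h import *
c=imaging.camera('wrist');a=cv2.resize(c['img'][60:340,200:440,::-1],None,fx=2,fy=2,interpolation=cv2.INTER_CUBIC);cv2.imwrite('pics/w6c.png',a)
b=cv2.imread('pics/w5c.png');print('diff',np.abs(a.astype(int)-b).mean())
c=imaging.camera('top');cv2.imwrite('pics/t6.png',c['img'][:,:,::-1])
E
```

```text
clock: 4.3
position: [0.4981, -0.1701, 0.0444]
orientation: [0.0, 0.999, 0.044, 0.001]
wrist_force: [-1.1, -0.3, 4.8]
gripper_width: 0.0423
diff 0.5396775793650793
```

View pics/w6c.png

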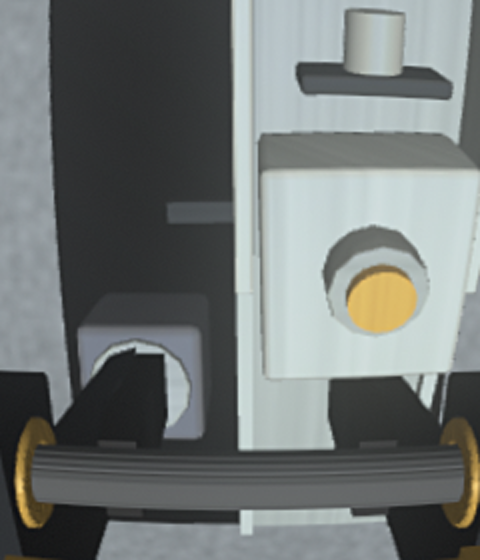

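View pics/t6.png

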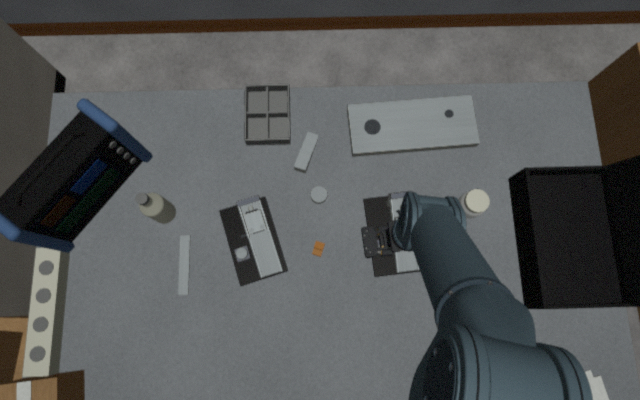

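The probe is in the same place as before (lower face at crop row 378, against the finger). In the top view, the other dock and the bystanders that aren't hidden by the arm look unmoved.

```bash
python3 -c "
from cell import robot
print(robot.job_done())"
```

```text
the job is handed in; nothing more can be done
None
```

The probe with the round connector is out of its dock and stopped on the ramp. I pressed the release button with the left finger while the right finger waited mid-lane, and the probe slid down against that finger.

- **Button:** the fingertip ended at 44.4 mm, which puts the button about 8.6 mm down out of 9 mm. The force there was about 5 N.
- **Hold:** over the next half second the wrist picture hardly changed, and the probe stayed against the finger. I handed the job in with the arm holding that pose at 4.3 s.
- **Rest of the bench:** in the last top view, the other dock and the bystanders in sight looked unmoved. The arm and gripper hid part of the wanted dock and its surroundings there.
- **Problems:** my first move command was refused because some rows lacked keys, and the arm did not move. The top and wrist cameras differed by about 1.5 mm on the button's position, small against its 28 mm disc.

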